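Open a control box with the slotted panel key

ROBOT

A 6-joint arm with a two-finger parallel gripper is mounted at the origin on a cart in front of the work surface, level with it; the furniture and walls round the work are solid. World frame = base frame: x ahead of the robot, y to its left, z up, the work surface at z = 0. Lengths are in m, angles in rad, forces in N, time in s.
With the tool pointing down it reaches from about 0.225 to 0.875 m from the base axis. Payload 3.4 kg.
Tool frame: the origin (TCP) lies on the centre line of the jaws, within the pads' length; the fingertips stand 11 mm ahead of it and the grasp point (between the pads) lies 8 mm behind it; z points along the fingers, y is the line along which they close (so a half turn about z gives the same grasp; the last joint's range is limited). The gripper opens to 85 mm and grips with 20 to 120 N. Pads are 22 mm wide; open, the fingers measure 114 mm over their backs; the gripper's body (76 mm by 85 mm) begins 54 mm behind the grasp point. The pads swing forward as they close: fully open they stand 13 mm farther back than shut.
Start: joints at [-1.362, 0.276, 1.505, -0, 1.361, -0.121], TCP at [0.186, -0.544, 0.242] pointing down, gripper open.
Joint ranges: [-2.89, 2.89], [-0.75, 2.08], [0.22, 2.7], [-1.18, 4.32], [0.11, 2.71], [-2.7, 2.7]. Speed limits (rad/s): [2.57, 2.57, 3.14, 3.14, 3.14, 3.14].

INTERFACE

Orientations are given as a unit quaternion [w, x, y, z].
In Python, from rig import manip, eyes, job gives the robot as it stands.
- The arm moves only by the tool drive_tool, never from a script. Its argument "rows" is a list of rows, each a list of 3 entries, a list of its own where there are three numbers: the turn, a rotation vector about the world's x, y, z in rad, then the shift along the world's x, y, z in cm, then the finger opening in cm, from 0 to 8.54. A call has 1 to 8 rows; each row shifts and turns the commanded pose from where the row before left it; what a row does not reach is not made up. A row lasts 1/8 s, in which the tool goes at most 62.5 mm and 10.7 degrees, less where a joint would pass 70% of its speed; a pose out of reach is approached as far as the arm can. A call is refused whole if a number of a shift passes 6.25 or a number of a turn 0.188, either way. A call with a gripper value outside its range is refused whole. The fingers move at their own pace and stop on an object; "force" is the grip in N (left out, the last holds). Time passes only in rows, so rows that do not move let the fingers close. It gives the time, the measured TCP pose, the force, the opening and the grip force at its end, in the units of the state.
- manip.get_state(): the state, without advancing time (a new reading comes with each control period).
- eyes.get_image(name): name is "scene" or "top" or "wrist"; returns the picture (400x640x3 uint8, red, green, blue); there is no depth.
- eyes.get_calibration(name): a dict with "camera_matrix" (3x3 intrinsics, pixels), "view" (4x4, takes a point from world to camera coordinates). Camera axes: x right, y up, looking along -z (the intrinsics and any distortion apply to the point x, -y, -z); pixel columns grow to the right and rows downward; lengths in m; the calibration is good to about 2 mm. A picture is of the moment at which its call begins: read the wrist's pose just before it. get_calibration takes no time and is no camera call; for the wrist camera it gives the pose at the moment of the call.
- job.sign_off(): hands the job in; it is judged then, once.
The state is a dict: "clock": time; "qpos": joint angles; "qd": joint speeds; "effort": joint torques, N m; "position": TCP position; "ee_rot": TCP orientation; "contact_force": force on the tool from outside, world axes, zero at the start; "moment": the same for the moment, N m; "width": finger opening in m; "gripper_force": force on a finger pad.
Only numpy, scipy, OpenCV 4.12 (cv2) and the standard library are available. Lean on these libraries where they do the work, as an engineer would, in place of code of your own. Each camera call takes 0.05 s, during which the arm holds its last target. There are 200 camera calls.

TASK

Open the grey control box: take the panel key with the flat blade (the one with the solid paddle grip) from the wooden key rack, use its blade to turn the slotted fastener on the lid anticlockwise to its open stop, put that key back upright in its rack slot, fully down on its collar, and swing the hinged lid up until it stands about upright or beyond and stays there. Leave the other keys in the rack and disturb nothing else on the bench.

Things in the scene. Friction and masses are not known exactly. Their poses are not given: they have to be found in the camera images.
- control_box: Grey steel control box lying on its back, fixed in place, 180 (x) x 160 (y) x 75 mm without its lid; origin at the centre of its underside. Its -x side is the front, the lid's hinge runs along the far (+x) rim. Black cable glands stick 25 mm out of its +y wall.
- lid (a joint): Angle of the lid: 0 shut, 1.57 standing upright, 1.83 its stop. The hinge is stiff (0.42 N m of friction): the lid (0.27 kg with its fittings, 184 x 164 x 4 mm) stays where it is left. While the fastener is shut the lid is held down and can rise only about 0.01 rad.
- lid_hinge (a point): Point on the hinge line, midway along it, at the height of the lid's underside (75 mm above the bench). Turns with the lid: with the lid shut its x axis points to the rear of the box, y along the hinge, z up; opening the lid turns it by +angle about its y.
- lid_handle (a point): Middle of the round steel bar (10 mm thick, straight part 48 mm long) of the lid's bow handle. The bar runs parallel to the hinge, its axis 36 mm above the lid's underside and 156 mm in front of the hinge; 26 mm clear between the bar and the lid. Its axes are those of lid_hinge.
- lock (a joint): Angle of the slotted fastener, turned anticlockwise seen from above (about +z): it starts shut, between 0 and 0.2 rad, and its open stop is at 1.5. The lid is free from about 1.1 on; it needs 0.08 N m and stays where it is left.
- lock_slot (a point): Centre of the slot's mouth on the fastener's round head (41 mm wide, in a black collar 55 mm wide), 144 mm in front of the hinge, 40 mm to +y of the box's middle, 13 mm above the lid's underside. x along the slot, z up; turns with the fastener. Slot 42 mm long, 7 mm wide (11 mm at its bevelled mouth), 9 mm deep. At lock = 0 it points front to rear; at the open stop nearly along the front edge.
- slot_key: The key to use: plain steel, 98 mm tall, 0.12 kg. Origin mid-tip of the blade, z up to the grip, x along the blade's width. Blade 30 mm wide (x), 4 thick (y), tapering to 2.5 over its last 6 mm, 18 long; round collar 34 mm across at z = 18 to 23 mm; 14 mm round shank; solid flat paddle grip 46 wide (x), 8 thick (y), at z = 58 to 98 mm, in the blade's plane.
- tee_key: Another key of the rack, with a T-bar grip 64 mm long and 12 mm thick on a 14 mm shank, 96 mm tall over all and 18 mm of it in the rack; same origin and axes. To be left where it is.
- ring_key: Another key of the rack, with an open ring grip 45 mm across and 9 mm thick, 101 mm tall over all and 18 mm of it in the rack; same origin and axes. To be left where it is.
- key_rack: Wooden block, fixed, 64 (x) x 216 (y) x 40 mm, origin at the centre of its underside. Three slots in a row along y, 68 mm apart, each 38 mm long (y), 13 mm wide (x) and 26 mm deep. Each holds one key, standing on its collar on the block's top, blade and grip in line with the row; which key stands where varies.
- rack_slot0 (a point): Where the tip of a fully seated key sits in the slot at y = -68 mm of the rack, 22 mm above the bench.
- rack_slot1 (a point): The same in the middle slot.
- rack_slot2 (a point): The same in the slot at y = +68 mm.
- tape_roll: Bystander: roll of blue tape lying flat, 84 mm across, 24 mm tall; origin at the centre of its underside.
- carton: Bystander: carton of screws, 64 x 85 x 45 mm; origin at the centre of its underside.
- screw_jar: Bystander: clear jar with a yellow lid, 72 mm across, 108 mm tall; origin at the centre of its underside.
- glue_bottle: Bystander: small bottle with a red cap, 36 x 42 x 106 mm; origin at the centre of its underside.
- pocket_tape: Bystander: black and yellow tape measure, 63 x 89 x 62 mm; origin at the centre of its underside.
- black_tin: Bystander: small black tin, 74 mm across, 66 mm tall; origin at the centre of its underside.
- bar: Bystander: long breaker bar lying on the bench at the left, 371 x 115 x 29 mm; origin at the centre of its underside, long side along its x.
There are look-alikes about, which are no part of the job. What is shaped like the slot_key but orange, pink or turquoise is not meant.

How it is judged:
On the way, in this order (a step that is already met when the one before it is completed fails the run):
1. the blade of the paddle-grip key is in the fastener's slot (horizontal distance between slot_key and lock_slot below 0.01 m and z of slot_key in the frame of lock_slot below -0.004 m), for 0.1 s.
2. the fastener has been turned open (beyond 1.2 rad) with the blade in its slot (value of joint lock above 1.2 rad and horizontal distance between slot_key and lock_slot below 0.01 m and z of slot_key in the frame of lock_slot below -0.003 m), for 0.1 s.
At the end, for the whole second after the job is handed in: The lid stands open by at least 1.35 rad (about 77 degrees) and is still; the fastener is still turned open (beyond 1.1 rad); the paddle-grip key is back in a rack slot, its tip within 10 mm of the seated place and no more than 4 mm above it, upright within 0.12 rad and at rest (value of joint lid above 1.35 rad and value of joint lock above 1.1 rad and (distance between slot_key and rack_slot0 below 0.01 m or distance between slot_key and rack_slot1 below 0.01 m or distance between slot_key and rack_slot2 below 0.01 m) and z of slot_key in the frame of key_rack below 0.026 m and angle between slot_key's own z axis and vertical below 0.12 rad and linear speed of slot_key below 0.02 m/s and velocity of joint lid between -0.05 and 0.05 rad/s); the robot touches nothing.
It fails at once if another key is displaced from its place in the rack by more than 15 mm (distance of any of tee_key, ring_key from where it was at the start of the episode above 0.015 m).
It fails at once if a bystander on the bench is displaced by more than 20 mm (distance of any of tape_roll, carton, screw_jar, glue_bottle, pocket_tape, black_tin, bar from where it was at the start of the episode above 0.02 m).
It also fails if it takes over 72 s, if anything falls off the work surface, if the arm or the gripper's body presses on something with over 40 N, if the wrist force passes 120 N, or if a joint passes its speed limit or range.

## Working session

There is one attempt and no reset: what is moved stays moved. The work goes in short steps, Python scripts to look and compute and a tool call to move; the robot and the scene stay as the last step left them, time stands still between calls to the robot, and variables do not carry over. Pictures are saved under pics/ and viewed, at most 10 in all, crops included, and the job is handed in when it is done.

Besides the shell and the picture viewer there is one more tool, called after ">>>" by a JSON object that holds its "fn" and its "kwargs", one argument or row to a line. drive_tool: Moves the arm, as the interface text tells. Its arguments: {"type":"object","properties":{"rows":{"type":"array"},"force":{"type":"number"}},"required":["rows"]}

```bash
mkdir -p pics; ls
cat > h.py <<'E'
import numpy as np, cv2
from rig import manip, eyes, job
def snap(n,f):
    im=eyes.get_image(n); cv2.imwrite('pics/'+f,im[:,:,::-1]); return im
def ray(n,px,cal=None):
    c=cal or eyes.get_calibration(n); K=np.array(c['camera_matrix']);V=np.array(c['view'])
    d=np.linalg.inv(K)@np.array([px[0],px[1],1.]); d=np.array([d[0],-d[1],-d[2]])
    R=V[:3,:3]; return -R.T@V[:3,3], R.T@d
def atz(n,px,z,cal=None):
    o,d=ray(n,px,cal); return o+d*(z-o[2])/d[2]
def proj(n,P,cal=None):
    c=cal or eyes.get_calibration(n); K=np.array(c['camera_matrix']);V=np.array(c['view'])
    p=V[:3,:3]@np.array(P)+V[:3,3]; q=K@np.array([p[0],-p[1],-p[2]]); return q[:2]/q[2]
E
python3 - <<'E'
from h import *
a=snap('scene','s0.png');b=snap('top','t0.png')
for n in('scene','top'):
    c=eyes.get_calibration(n);print(c)
print(manip.get_state())
E
```

```text
pics
{'camera_matrix': array([[363.94677461,   0.        , 323.40669624],
       [  0.        , 363.94677461, 201.86804394],
       [  0.        ,   0.        ,   1.        ]]), 'view': array([[ 0.56319189, -0.82622576,  0.01288   , -0.30013421],
       [ 0.4920899 ,  0.34787044,  0.7980186 , -0.36832004],
       [-0.6638241 , -0.44309948,  0.60249516, -0.86677773],
       [ 0.        ,  0.        ,  0.        ,  1.        ]])}
{'camera_matrix': array([[380.70362685,   0.        , 315.78283342],
       [  0.        , 380.70362685, 195.0806715 ],
       [  0.        ,   0.        ,   1.        ]]), 'view': array([[ 0.38494408, -0.92293194, -0.00383246, -0.19864099],
       [ 0.81855891,  0.33948719,  0.46336784, -0.49546761],
       [-0.42635591, -0.1815078 ,  0.88615775, -0.991981  ],
       [ 0.        ,  0.        ,  0.        ,  1.        ]])}
{'clock': 0.1, 'qpos': array([-1.36198058e+00,  2.76537171e-01,  1.50600220e+00,  1.69853352e-05,
        1.36071520e+00, -1.21023820e-01]), 'qd': array([-0.00110731, -0.00232297, -0.00424177, -0.00038395,  0.00064783,
        0.00081973]), 'effort': array([ 1.01071390e-03, -4.17701232e+01, -2.46404797e+01, -3.12144011e-04,
        5.87145900e-03,  6.58982628e-06]), 'position': array([ 0.18613016, -0.54356092,  0.24152484]), 'ee_rot': array([-8.30520662e-04,  9.86431479e-01,  1.64171394e-01, -2.81674581e-05]), 'contact_force': array([-0.25489882,  0.17423409,  0.18984122]), 'moment': array([-0.00772943, -0.0404082 ,  0.01210348]), 'gripper_force': 0.0, 'width': 0.08554222791403021}
```

View pics/s0.png

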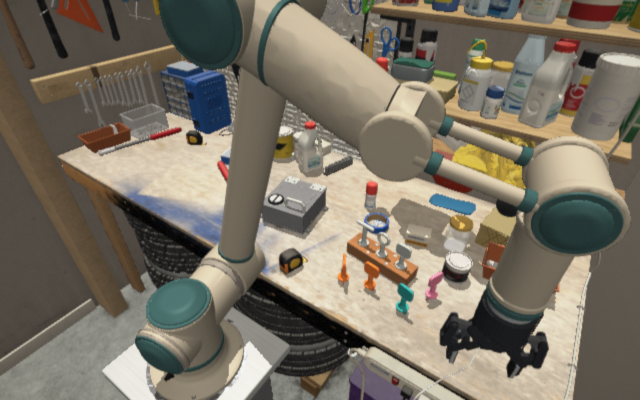

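View pics/t0.png

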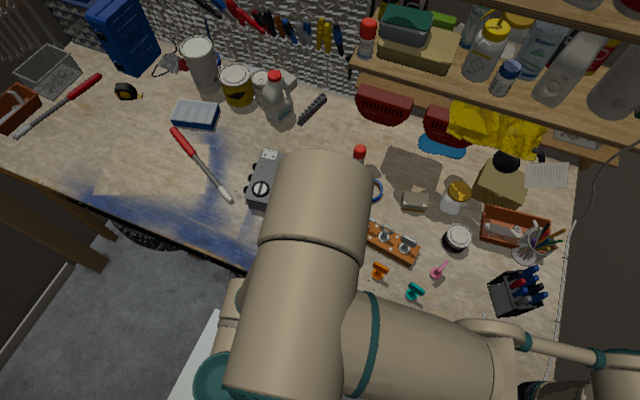

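The scene picture shows the box at (295,205) and the rack at (382,258), with grey keys at about (363,235), (383,245) and (403,256). Paddle-like look-alikes: orange at (343,268) and (371,276), turquoise (404,298), pink (434,285). The top view shows the fastener at (261,188); the arm hides part of the box. Next is one close crop.

Run:
```python
import cv2,numpy as np
s=cv2.imread('pics/s0.png');t=cv2.imread('pics/t0.png')
a=cv2.resize(s[215:295,335:435],(800,640),interpolation=cv2.INTER_CUBIC)[:600]
a=cv2.resize(s[215:287,335:431],(480,360),interpolation=cv2.INTER_CUBIC)
b=cv2.resize(s[170:234,255:335],(300,240),interpolation=cv2.INTER_CUBIC)
c=cv2.resize(t[210:274,350:430],(300,240),interpolation=cv2.INTER_CUBIC)
d=cv2.resize(t[140:220,230:290],(180,240),interpolation=cv2.INTER_CUBIC)
o=np.zeros((600,800,3),np.uint8);o[:360,:480]=a;o[:240,490:790]=b;o[360:,:300]=c;o[360:,310:490]=d
cv2.imwrite('pics/c0.png',o)
```

```text
(no output)
```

View pics/c0.png

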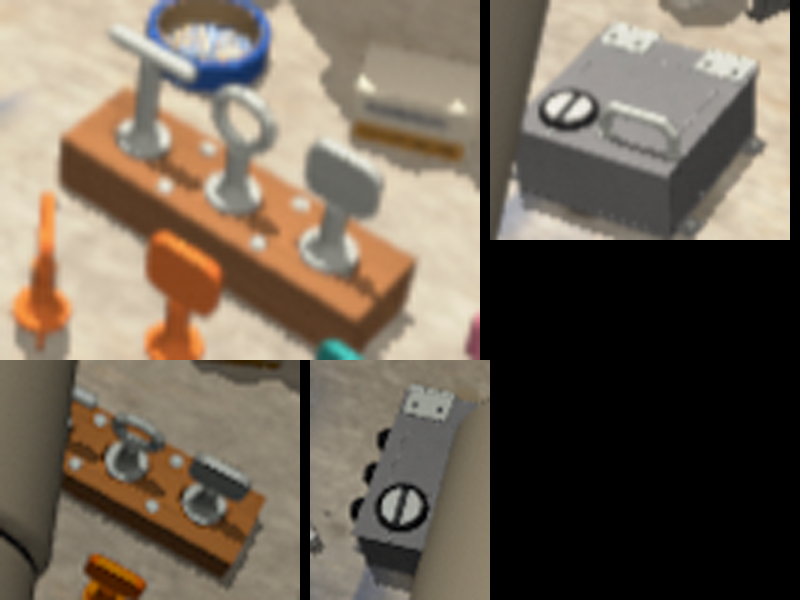

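The close crop confirms it: the T-bar key is at the left (+y), the ring key in the middle, and the plain steel solid paddle is at the right end (-y), with its collar at about scene (401,265). The fastener is at scene (276,199) and top (261,189), its slot near fore-aft. The glands are on the +y side.

Run:
```python
from h import *
for n,p,z,l in [('scene',(347.4,243),.04,'A'),('scene',(360,233.4),.04,'B'),('scene',(417.6,267.8),.04,'C'),('scene',(405.4,278.6),.04,'D'),
('scene',(363.6,242.6),.045,'T'),('scene',(381.6,253.6),.045,'ring'),('scene',(401,265.4),.045,'pad'),
('top',(350+127/3.75,210+102/3.75),.045,'ring top'),('top',(350+205/3.75,210+142/3.75),.045,'pad top'),('top',(350+220/3.75,210+116/3.75),.12,'pad griptop'),
('scene',(276.1,199.1),.088,'lock'),('top',(260.7,189),.088,'lock top'),('scene',(255+182/3.75,170+175/3.75),.079,'lid FR'),('scene',(255+267/3.75,170+70/3.75),.079,'lid RR'),('scene',(255+150/3.75,170+118/3.75),.111,'handle'),
('scene',(255+140/3.75,170+37/3.75),.08,'hingeL'),('scene',(255+235/3.75,170+65/3.75),.08,'hingeR')]:
    print(l,atz(n,p,z).round(3))
```

```text
A [ 0.502 -0.11   0.04 ]
B [ 0.564 -0.12   0.04 ]
C [ 0.53 -0.33  0.04]
D [ 0.473 -0.317  0.04 ]
T [ 0.528 -0.153  0.045]
ring [ 0.517 -0.22   0.045]
pad [ 0.507 -0.288  0.045]
ring top [ 0.518 -0.219  0.045]
pad top [ 0.509 -0.286  0.045]
pad griptop [ 0.501 -0.284  0.12 ]
lock [0.502 0.173 0.088]
lock top [0.505 0.177 0.088]
lid FR [0.49  0.049 0.079]
lid RR [0.661 0.077 0.079]
handle [0.505 0.094 0.111]
hingeL [0.635 0.209 0.08 ]
hingeR [0.649 0.105 0.08 ]
```

>>> {"fn": "drive_tool", "kwargs": {
  "rows": [
    [[0,0,0.1],[3,2,2],8.5],
    [[0,0,0.15],[4,3.3,1],8.5],
    [[0,0,0.15],[4,3.3,0],8.5],
    [[0,0,0.15],[4.4,3.5,0],8.5],
    [[0,0,0.15],[4.4,3.5,0],8.5],
    [[0,0,0.15],[4.4,3.5,0],8.5],
    [[0,0,0.15],[4.4,3.5,0],8.5],
    [[0,0,0.09],[3.5,3,0],8.5]
  ]
}}

```text
clock: 1.1
position: [0.5086, -0.2863, 0.2718]
ee_rot: [-0.0, 0.757, 0.653, 0.0]
contact_force: [-0.4, -1.7, -1.8]
width: 0.085
gripper_force: 0.0
```

Run:
```python
from h import *
s=manip.get_state();print(s['clock'],s['position'],s['ee_rot'],s['qpos'],s['contact_force'])
c=eyes.get_calibration('wrist');print(c)
np.save('w1.npy',c['view']);snap('wrist','w1.png');snap('top','t1.png')
V=c['view'];print('cam',-V[:3,:3].T@V[:3,3])
for P in [(.507,-.287,.12),(.517,-.22,.045),(.503,.175,.088)]: print(proj('wrist',P))
```

```text
1.1 [ 0.50860151 -0.28632586  0.27181882] [-3.16372305e-04  7.57049951e-01  6.53356924e-01  4.20449337e-05] [-6.32067876e-01  2.74804987e-01  1.43350316e+00  2.26284449e-04
  1.43388216e+00 -4.85323020e-01] [-0.3751734  -1.68164022 -1.78081171]
{'camera_matrix': array([[314.42953569,   0.        , 318.3677674 ],
       [  0.        , 314.42953569, 202.06477026],
       [  0.        ,   0.        ,   1.        ]]), 'view': array([[ 9.89328742e-01, -1.45699770e-01,  4.66675751e-04,
        -5.45644332e-01],
       [ 1.39099934e-01,  9.43551790e-01, -3.00601443e-01,
         2.47546486e-01],
       [ 4.33572285e-02,  2.97458562e-01,  9.53749734e-01,
        -3.44175162e-01],
       [ 0.00000000e+00,  0.00000000e+00,  0.00000000e+00,
         1.00000000e+00]])}
cam [ 0.5203104  -0.21069533  0.40292444]
[314.43735984 192.46064613]
[315.13570824 114.5358233 ]
[ 194.00824458 -559.11737402]
```

View pics/w1.png

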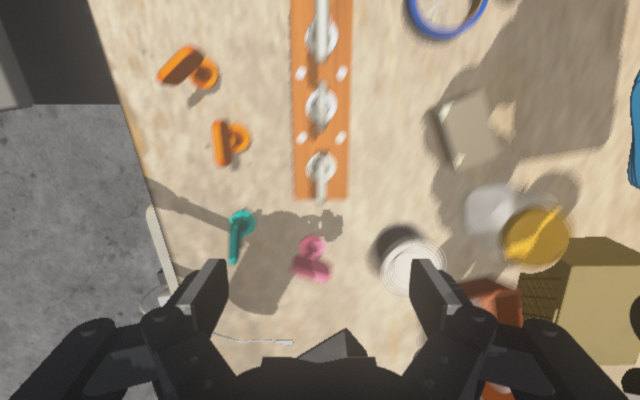

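The wrist view shows the rack upright in the image at column ~321, with keys at rows ~30, 105 and 165 (paddle lowest). The image is slightly blurred, so I'll retake it at rest and fit.

Run:
```python
from h import *
eyes.get_image('wrist')
c=eyes.get_calibration('wrist');im=snap('wrist','w2.png')
s=manip.get_state();print(s['clock'],s['position'],s['qd'].round(3))
hsv=cv2.cvtColor(im,cv2.COLOR_RGB2HSV)
m=((hsv[...,0]<14)&(hsv[...,1]>120)&(hsv[...,2]>80)).astype(np.uint8); m[:,:270]=0;m[:,380:]=0;m[215:]=0
L=[];R=[]
for r in range(15,190,5):
    x=np.where(m[r])[0]
    if len(x)>5: L.append(atz('wrist',(x.min()-.0,r),.04,c)); R.append(atz('wrist',(x.max()+1,r),.04,c))
for Q in(L,R):
    Q=np.array(Q);p=np.polyfit(Q[:,1],Q[:,0],1);print(p,'x at -.287',np.polyval(p,-.287),'res',np.std(Q[:,0]-np.polyval(p,Q[:,1])))
rows=np.where(m[:,315:345].sum(1)>10)[0];print(rows.max(),atz('wrist',(322,rows.max()+1),.04,c))
cr=cv2.resize(im[0:210,230:410],(514,600),interpolation=cv2.INTER_CUBIC);cv2.imwrite('pics/c2.png',cr[:,:,::-1])
```

```text
1.3 [ 0.50729061 -0.2874267   0.27168484] [-0.036 -0.011  0.009 -0.007  0.001 -0.   ]
[0.1232835  0.51893328] x at -.287 0.4835509132216105 res 0.006521499905817766
[0.22531375 0.59396304] x at -.287 0.5292979876786994 res 0.007371200193797236
201 [ 0.50776483 -0.32429805  0.04      ]
```

View pics/c2.png

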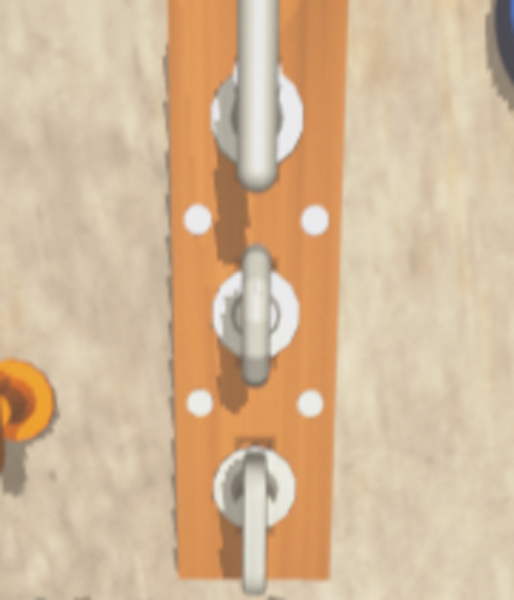

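The crop at rest shows clear collars (tee (257,118), ring (256,313), paddle (254,487) in crop pixels), and the paddle grip runs straight along the column.

Run:
```python
from h import *
c=eyes.get_calibration('wrist')
f=lambda p,z:atz('wrist',(230+p[0]/2.856,p[1]/2.857),z,c).round(4)
for l,p,z in [('T',(257,118),.045),('ring',(256,313),.045),('pad',(254,487),.045),('L0',(168,0),.04),('L1',(180,578),.04),('R0',(348,0),.04),('R1',(330,578),.04),('gripA',(255,450),.12),('gripB',(255,591),.12)]:print(l,f(p,z))
```

```text
T [ 0.5297 -0.1524  0.045 ]
ring [ 0.5195 -0.2189  0.045 ]
pad [ 0.5087 -0.2856  0.045 ]
L0 [ 0.5044 -0.1098  0.04  ]
L1 [ 0.4718 -0.3208  0.04  ]
R0 [ 0.5671 -0.1193  0.04  ]
R1 [ 0.5346 -0.3302  0.04  ]
gripA [ 0.513  -0.2584  0.12  ]
gripB [ 0.5061 -0.3049  0.12  ]
```

>>> {"fn": "drive_tool", "kwargs": {
  "rows": [
    [[0,0,0],[0.2,0.15,-4],5],
    [[0,0,0],[0,0,-5],4],
    [[0,0,0],[0,0,-5],4],
    [[0,0,0],[0,0,-3.8],4],
    [[0,0,0],[0,0,0],4],
    [[0,0,0],[0,0,0],2.5]
  ],
  "force": 60
}}

```text
clock: 2.05
position: [0.5095, -0.288, 0.0958]
ee_rot: [0.001, 0.759, 0.651, 0.0]
contact_force: [0.3, 0.1, 0.3]
width: 0.0256
gripper_force: 0.0
```

>>> {"fn": "drive_tool", "kwargs": {
  "rows": [
    [[0,0,0],[0,0,0],0.5],
    [[0,0,0],[0,0,0],0.5],
    [[0,0,0],[0,0,0],0.5],
    [[0,0,0],[0,0,0],0.5],
    [[0,0,0],[0,0,0],0.5]
  ]
}}

```text
clock: 2.68
position: [0.5102, -0.2875, 0.0962]
ee_rot: [0.002, 0.758, 0.652, 0.0]
contact_force: [0.0, -0.0, 7.3]
width: 0.0072
gripper_force: 61.0
```

>>> {"fn": "drive_tool", "kwargs": {
  "rows": [
    [[0,0,0],[0,0,1.5],0.5],
    [[0,0,0],[0,0,3],0.5],
    [[0,0,0],[0,0,5],0.5],
    [[0,0,0],[-0.5,0,5],0.5],
    [[0,0,-0.1],[-1,3,2],0.5],
    [[0,0,-0.16],[-1.5,6,0],0.5],
    [[0,0,-0.16],[-1.5,6,0],0.5],
    [[0,0,-0.16],[-1.5,6,0],0.5]
  ]
}}

```text
clock: 3.68
position: [0.4483, -0.0746, 0.2601]
ee_rot: [0.0, 0.914, 0.405, 0.001]
contact_force: [0.2, 0.1, -1.9]
width: 0.007
gripper_force: 59.8
```

>>> {"fn": "drive_tool", "kwargs": {
  "rows": [
    [[0,0,-0.16],[-1,6,0],0.5],
    [[0,0,-0.16],[-1,6,0],0.5],
    [[0,0,-0.16],[-1,6,0],0.5],
    [[0,0,-0.11],[0,5,0],0.5],
    [[0,0,0],[0,0,0],0.5],
    [[0,0,0],[0,0,0],0.5]
  ]
}}

```text
clock: 4.42
position: [0.4215, 0.142, 0.2597]
ee_rot: [0.0, 0.99, 0.141, -0.0]
contact_force: [0.3, -0.7, -0.4]
width: 0.0072
gripper_force: 59.8
```

Run:
```python
from h import *
c=eyes.get_calibration('wrist');im=snap('wrist','w3.png');np.save('w3v.npy',c['view'])
s=manip.get_state();print(s['clock'],s['position'],s['ee_rot'],s['qpos'],s['qd'].round(3),s['contact_force'],s['moment'],s['width'])
print(proj('wrist',(.503,.175,.088),c), proj('wrist',s['position'],c))
```

```text
4.475 [0.42168485 0.14149543 0.25958085] [ 3.66956808e-04  9.90167268e-01  1.39887974e-01 -4.70320358e-05] [ 1.67662018e-01  6.69082763e-02  1.72683003e+00 -7.49603851e-04
  1.34796848e+00  1.45792747e+00] [-0.02   0.001  0.003  0.    -0.003  0.005] [ 0.48840916 -0.42305873 -0.53665605] [-0.02359333 -0.06478609  0.03100042] 0.007349866224025677
[307.53326936  91.35619305] [318.47192507 274.71192074]
```

View pics/w3.png

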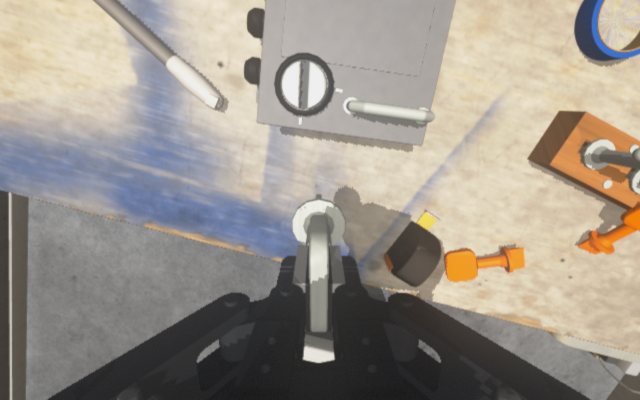

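The wrist view shows the fastener at (304,84) with its slot running almost straight along the image column, the handle at (390,110), and the held key with its collar at (319,222), hanging straight. Next I fit these numerically.

Run:
```python
from h import *
c=eyes.get_calibration('wrist');im=cv2.imread('pics/w3.png');g=cv2.cvtColor(im,cv2.COLOR_BGR2GRAY)
cr=cv2.resize(g[45:125,265:345],None,fx=7,fy=7,interpolation=cv2.INTER_CUBIC)
sc=cv2.resize(im[195:275,270:370],None,fx=5,fy=5,interpolation=cv2.INTER_CUBIC) 
b=((g>150)).astype(np.uint8);k=np.zeros_like(b);cv2.circle(k,(304,84),24,1,-1)
ys,xs=np.where((b&k)>0)
W=np.array([atz('wrist',(x+.5,y+.5),.088,c)[:2] for x,y in zip(xs,ys)])
cc=cv2.minEnclosingCircle((W*1000).astype(np.float32));print('head',cc)
ctr=np.array(cc[0])/1000
ys,xs=np.where(((g<120)&(k>0)))
D=np.array([atz('wrist',(x+.5,y+.5),.088,c)[:2] for x,y in zip(xs,ys)]);D=D[np.linalg.norm(D-ctr,axis=1)<.016]
u,s,v=np.linalg.svd(D-D.mean(0));print('slot',len(D),D.mean(0),np.arctan(v[0,1]/v[0,0]),s)
# dark collar circle
ys,xs=np.where(g<60);W=np.array([atz('wrist',(x+.5,y+.5),.086,c)[:2] for x,y in zip(xs,ys) if y<140]);W=W[np.linalg.norm(W-ctr,axis=1)<.03]
print('collar',cv2.minEnclosingCircle((W*1000).astype(np.float32)))
for l,p,z in [('h1',(352,105),.111),('h2',(428,116),.111),('key collar',(319,222),.2585-.074+.023),('FR',(420,146),.079),('FL',(259,123),.079)]:print(l,atz('wrist',p,z,c).round(4))
out=np.zeros((560,1,3)); 
o=np.zeros((560,780,3),np.uint8);o[:560,:560]=cr[:,:,None]; 
key=cv2.resize(im[190:370,285:357],None,fx=3,fy=3,interpolation=cv2.INTER_CUBIC);o[:540,562:562+216]=key
cv2.imwrite('pics/c3.png',o)
```

```text
head ((507.48516845703125, 178.5111846923828), 21.224092483520508)
slot 60 [0.50730162 0.18129845] 0.21681101229394828 [0.06732028 0.00449801]
collar ((0.0, 0.0), 0.0)
h1 [0.5026 0.1342 0.111 ]
h2 [0.5121 0.0687 0.111 ]
key collar [0.4283 0.1423 0.2075]
FR [0.4852 0.0548 0.079 ]
FL [0.4628 0.2119 0.079 ]
```

View pics/c3.png

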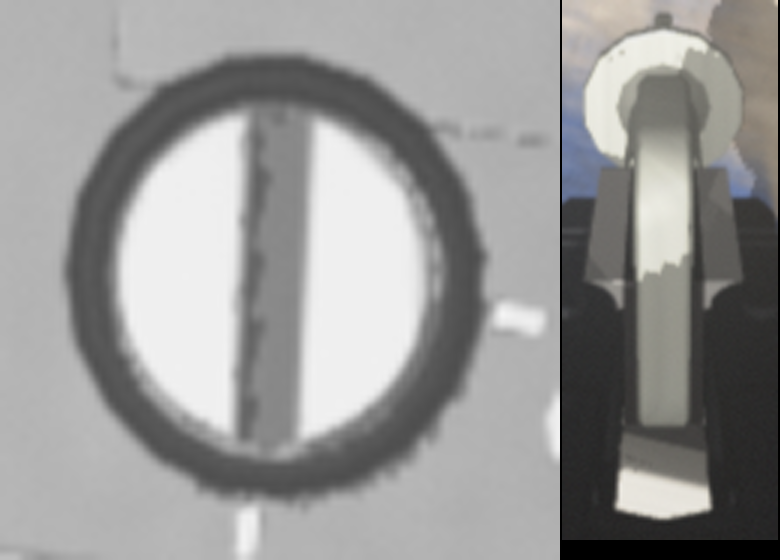

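Run:
```python
from h import *
from scipy.optimize import least_squares
c=eyes.get_calibration('wrist');V=c['view'];print('cam',-V[:3,:3].T@V[:3,3])
a=atz('wrist',(265+281/7,45+112/7),.088,c);b=atz('wrist',(265+268/7,45+440/7),.088,c);print('slot ends',a,b,'ang',np.arctan2(*(a-b)[[1,0]]),'mid',(a+b)/2)
q=manip.get_state()['ee_rot'];yaw=2*np.arctan2(q[2],q[1]);T=manip.get_state()['position'];print('yaw',yaw,T)
ex=np.array([np.cos(yaw),np.sin(yaw),0]);ey=np.array([-np.sin(yaw),np.cos(yaw),0]);ez=np.array([0,0,1])
pc=lambda p:np.array([285+(p[0]-562)/3,190+p[1]/3])
# unknown key tip offset (dx,dy,dz) in tool-yaw frame and tilt about ey (t), about ex (r)
def pt(v,k):
    t,r=v[3],v[4]
    Rm=cv2.Rodrigues(ey*t)[0]@cv2.Rodrigues(ex*r)[0]
    return T+v[0]*ex+v[1]*ey+v[2]*ez+Rm@(k[0]*ex+k[1]*ey+k[2]*ez)
obs=[((.017,0,.023),(664,28)),((0,.017,.023),(585,100)),((0,-.017,.023),(743,100)),((.015,0,0),(663,16)),((.023,0,.098),None),((-.023,.004,.098),(637,425)),((-.023,-.004,.098),(690,425))]
obs=[o for o in obs if o[1]]
f=lambda v:np.r_[np.ravel([proj('wrist',pt(v,k),c)-pc(p) for k,p in obs]),(v[4])/.05]
r=least_squares(f,[0,0,-.074,0,0]);print(r.x.round(4),(f(r.x)).round(1))
for z in(.2,.2085,.21):print(z,atz('wrist',pc((664,98)),z,c))
```

```text
cam [0.49580685 0.16270142 0.39062214]
slot ends [0.52702614 0.1831734  0.088     ] [0.48828282 0.17428462 0.088     ] ang 0.22552451470456544 mid [0.50765448 0.17872901 0.088     ]
yaw 0.2806965694228358 [0.42168485 0.14149543 0.25958085]
[ 0.0014 -0.0011 -0.0817  0.0383 -0.0038] [-0.1 -0.2 -0.   1.2 -0.2  1.2  0.2 -1.8 -0.3 -0.2  0.4 -0.2 -0.1]
0.2 [0.42505239 0.14138469 0.2       ]
0.2085 [0.42820739 0.14233522 0.2085    ]
0.21 [0.42876415 0.14250296 0.21      ]
```

>>> {"fn": "drive_tool", "kwargs": {
  "rows": [
    [[0,0,-0.03],[3,1.3,0],0.5],
    [[0,0,-0.025],[3,1.3,0],0.5],
    [[0,0,0],[2.4,1.2,0],0.5],
    [[0,0,0],[0,0,-2],0.5],
    [[0,0,0],[0,0,-3],0.5],
    [[0,0,0],[0,0,-2.5],0.5],
    [[0,0,0],[0,0,0],0.5],
    [[0,0,0],[0,0,0],0.5]
  ]
}}

```text
clock: 5.48
position: [0.5068, 0.1793, 0.1853]
ee_rot: [0.0, 0.994, 0.112, 0.001]
contact_force: [0.4, -0.2, -0.5]
width: 0.0076
gripper_force: 59.8
```

Run:
```python
from h import *
s=manip.get_state();print(s['clock'],s['position'],2*np.arctan2(s['ee_rot'][2],s['ee_rot'][1]),s['contact_force'])
c=eyes.get_calibration('wrist');im=snap('wrist','w4.png')
o=np.zeros((560,800,3),np.uint8)
o[:,:400]=cv2.resize(im[150:290,270:370],None,fx=4,fy=4,interpolation=cv2.INTER_CUBIC)[:,:,::-1]
c2=eyes.get_calibration('scene');i2=snap('scene','s4.png');p=proj('scene',(.5077,.1787,.1),c2).astype(int);print(p)
o[:560,400:]=cv2.resize(i2[p[1]-42:p[1]+28,p[0]-25:p[0]+25],None,fx=8,fy=8,interpolation=cv2.INTER_CUBIC)[:,:,::-1]
cv2.imwrite('pics/c4.png',o)
```

```text
5.475 [0.5068088  0.17934259 0.18533244] 0.22405974840625364 [ 0.37091928 -0.15709343 -0.54173449]
[275 194]
```

View pics/c4.png

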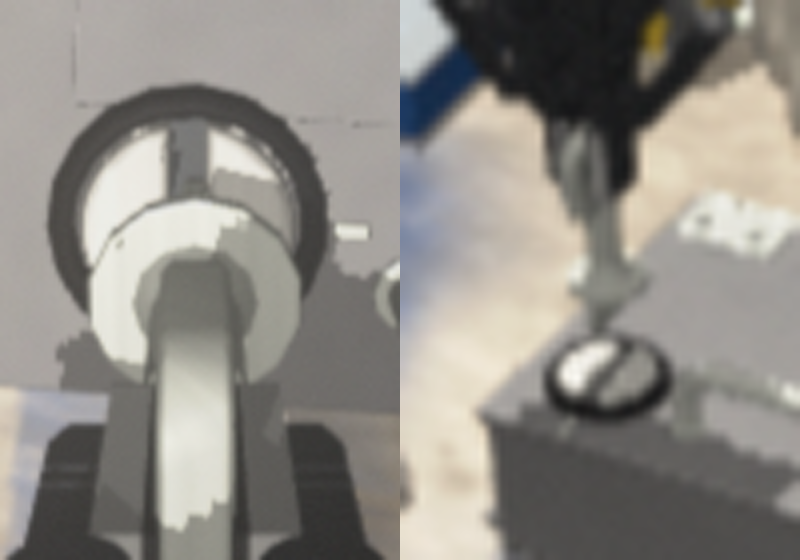

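The key hangs directly over the slot, aligned with it and about 1 mm to the right. I'll shift slightly left and lower it.

>>> {"fn": "drive_tool", "kwargs": {
  "rows": [
    [[0,0,0],[0,0.1,-0.4],0.5],
    [[0,0,0],[0,0,-0.4],0.5],
    [[0,0,0],[0,0,-0.4],0.5],
    [[0,0,0],[0,0,-0.4],0.5],
    [[0,0,0],[0,0,-0.3],0.5],
    [[0,0,0],[0,0,0],0.5]
  ]
}}

```text
clock: 6.32
position: [0.5057, 0.1811, 0.165]
ee_rot: [0.0, 0.994, 0.113, -0.0]
contact_force: [0.3, -0.7, -1.5]
width: 0.0071
gripper_force: 59.8
```

>>> {"fn": "drive_tool", "kwargs": {
  "rows": [
    [[0,0,0],[0.1,-0.1,-0.3],0.5],
    [[0,0,0],[0,0,-0.3],0.5],
    [[0,0,0],[0,0,0],0.5]
  ]
}}

```text
clock: 6.7
position: [0.5067, 0.1801, 0.159]
ee_rot: [0.0, 0.994, 0.112, -0.0]
contact_force: [0.1, 0.3, -1.5]
width: 0.0077
gripper_force: 59.8
```

>>> {"fn": "drive_tool", "kwargs": {
  "rows": [
    [[0,0,0],[0,0,-0.2],0.5],
    [[0,0,0],[0,0,-0.2],0.5],
    [[0,0,0],[0,0,0],0.5]
  ]
}}

```text
clock: 7.08
position: [0.5067, 0.1801, 0.1551]
ee_rot: [0.0, 0.994, 0.113, -0.0]
contact_force: [-0.4, -0.0, -1.1]
width: 0.0071
gripper_force: 59.8
```

>>> {"fn": "drive_tool", "kwargs": {
  "rows": [
    [[0,0,0],[0,0,-0.15],0.5],
    [[0,0,0],[0,0,-0.15],0.5],
    [[0,0,0],[0,0,0],0.5]
  ]
}}

```text
clock: 7.45
position: [0.5071, 0.1802, 0.1535]
ee_rot: [-0.0, 0.994, 0.113, 0.001]
contact_force: [-2.2, -1.2, 5.7]
width: 0.0072
gripper_force: 61.2
```

>>> {"fn": "drive_tool", "kwargs": {
  "rows": [
    [[0,0,0],[0,0,0.1],0.5],
    [[0,0,0.14],[0,0,0],0.5],
    [[0,0,0.16],[0,0,0],0.5],
    [[0,0,0.16],[0,0,0],0.5],
    [[0,0,0.16],[0,0,0],0.5],
    [[0,0,0.16],[0,0,0],0.5],
    [[0,0,0.16],[0,0,0],0.5],
    [[0,0,0.16],[0,0,0],0.5]
  ],
  "force": 100
}}

```text
clock: 8.45
position: [0.5073, 0.1805, 0.1537]
ee_rot: [0.0, 0.787, 0.617, 0.001]
contact_force: [0.0, 1.7, 1.9]
width: 0.0068
gripper_force: 86.7
```

Run:
```python
from h import *
s=manip.get_state();print(s['clock'],s['position'],2*np.arctan2(s['ee_rot'][2],s['ee_rot'][1]),s['contact_force'],s['moment'])
```

```text
8.45 [0.50734793 0.18054926 0.15367927] 1.3301637789747027 [0.02205549 1.68259512 1.87356113] [ 0.14373723 -0.01410075 -0.1265141 ]
```

>>> {"fn": "drive_tool", "kwargs": {
  "rows": [
    [[0,0,0.12],[0,0,0],0.5],
    [[0,0,0.12],[0,0,0],0.5],
    [[0,0,0.1],[0,0,0],0.5],
    [[0,0,0.05],[0,0,0],0.5],
    [[0,0,0],[0,0,0],0.5]
  ]
}}

```text
clock: 9.07
position: [0.5074, 0.1807, 0.1537]
ee_rot: [0.0, 0.654, 0.756, 0.001]
contact_force: [0.9, 1.0, 2.1]
width: 0.0072
gripper_force: 86.6
```

Run:
```python
from h import *
s=manip.get_state();print(s['clock'],s['position'],2*np.arctan2(s['ee_rot'][2],s['ee_rot'][1]),s['contact_force'],s['moment'],s['width'])
```

```text
9.075 [0.50735675 0.18066039 0.15366798] 1.7145642034009074 [0.86040735 1.00210244 2.10729442] [ 0.36343034 -0.04861307 -0.0072285 ] 0.007220440291399743
```

>>> {"fn": "drive_tool", "kwargs": {
  "rows": [
    [[0,0,-0.05],[0,0,0.5],0.5],
    [[0,0,0],[0,0,1.5],0.5],
    [[0,0,0],[0,0,4],0.5],
    [[0,0,0],[0,0,4],0.5],
    [[0,0,0],[0,-4,0.5],0.5],
    [[0,0,0],[0,-4,0],0.5],
    [[0,0,0],[0,0,0],0.5],
    [[0,0,0],[0,0,0],0.5]
  ]
}}

```text
clock: 10.07
position: [0.5069, 0.1004, 0.2587]
ee_rot: [-0.0, 0.673, 0.74, 0.0]
contact_force: [0.2, -0.2, -1.4]
width: 0.0072
gripper_force: 86.5
```

Run:
```python
from h import *
s=manip.get_state();print(s['clock'],s['position'],2*np.arctan2(s['ee_rot'][2],s['ee_rot'][1]))
c=eyes.get_calibration('wrist');np.save('w5v.npy',c['view']);im=snap('wrist','w5.png');print(proj('wrist',(.5077,.1787,.088),c))
```

```text
10.075 [0.50688193 0.10037635 0.25871001] 1.6651021276814126
[326.56422532 101.23323668]
```

View pics/w5.png

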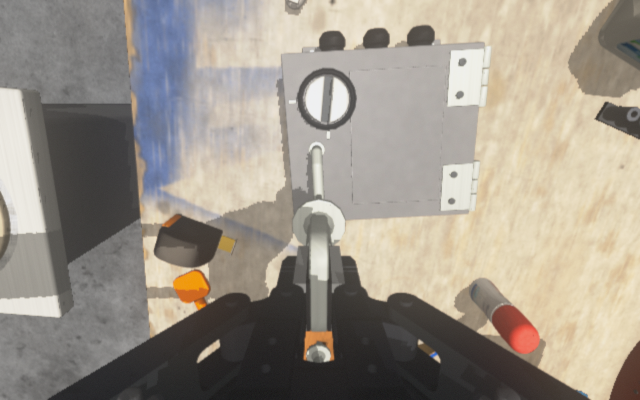

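The slot now runs from (329,75) to (324,122), about 1.42 rad on the lock joint, so the fastener is open. The key is still straight in the grip. Taking it back to the rack.

>>> {"fn": "drive_tool", "kwargs": {
  "rows": [
    [[0,0,-0.03],[0,-4,0],0.5],
    [[0,0,-0.03],[0,-5,0],0.5],
    [[0,0,-0.035],[0.3,-5,0],0.5],
    [[0,0,-0.03],[0,-5,0],0.5],
    [[0,0,-0.03],[0,-5,0],0.5],
    [[0,0,-0.03],[0,-5,0],0.5],
    [[0,0,-0.03],[0,-5,0],0.5],
    [[0,0,-0.03],[0,-4.8,0],0.5]
  ]
}}

```text
clock: 11.12
position: [0.5105, -0.2885, 0.2582]
ee_rot: [-0.0, 0.758, 0.652, 0.0]
contact_force: [0.1, -0.5, -0.8]
width: 0.0066
gripper_force: 86.4
```

>>> {"fn": "drive_tool", "kwargs": {
  "rows": [
    [[0,0,0],[0,0,0],0.5],
    [[0,0,0],[0,0,0],0.5]
  ]
}}

```text
clock: 11.38
position: [0.5102, -0.2867, 0.2579]
ee_rot: [-0.001, 0.758, 0.652, 0.0]
contact_force: [0.6, 0.1, -0.4]
width: 0.0067
gripper_force: 86.4
```

Run:
```python
from h import *
s=manip.get_state();print(s['clock'],s['position'],2*np.arctan2(s['ee_rot'][2],s['ee_rot'][1]))
c=eyes.get_calibration('wrist');im=snap('wrist','w6.png')
yaw=2*np.arctan2(s['ee_rot'][2],s['ee_rot'][1]);T=s['position']
print(proj('wrist',(.509,-.286,.04),c))
```

```text
11.375 [ 0.51015203 -0.2866956   0.25791822] 1.4213558469482712
[316.68531505 173.61024871]
```

>>> {"fn": "drive_tool", "kwargs": {
  "rows": [
    [[0,0,0],[0,0,-4],0.5],
    [[0,0,0],[0,0,-5],0.5],
    [[0,0,0],[0,0,-4],0.5],
    [[0,0,0],[0,-0.05,-0.8],0.5],
    [[0,0,0],[0,0,0],0.5],
    [[0,0,0],[0,0,-0.4],0.5],
    [[0,0,0],[0,0,-0.4],0.5],
    [[0,0,0],[0,0,0],0.5]
  ]
}}

```text
clock: 12.42
position: [0.5099, -0.2884, 0.1127]
ee_rot: [0.0, 0.758, 0.652, 0.0]
contact_force: [-0.3, 0.4, -1.8]
width: 0.0069
gripper_force: 86.4
```

>>> {"fn": "drive_tool", "kwargs": {
  "rows": [
    [[0,0,0],[0,0,-0.3],0.5],
    [[0,0,0],[0,0,-0.3],0.5],
    [[0,0,0],[0,0,0],0.5]
  ]
}}

```text
clock: 12.8
position: [0.5096, -0.2882, 0.1059]
ee_rot: [-0.0, 0.758, 0.652, -0.0]
contact_force: [0.4, -0.3, -0.8]
width: 0.0072
gripper_force: 86.4
```

>>> {"fn": "drive_tool", "kwargs": {
  "rows": [
    [[0,0,0],[0,0,-0.3],0.5],
    [[0,0,0],[0,0,-0.3],0.5],
    [[0,0,0],[0,0,-0.2],0.5],
    [[0,0,0],[0,0,0],0.5]
  ]
}}

```text
clock: 13.3
position: [0.5098, -0.2883, 0.0981]
ee_rot: [-0.0, 0.758, 0.652, -0.0]
contact_force: [0.3, -1.2, -1.2]
width: 0.0068
gripper_force: 86.4
```

>>> {"fn": "drive_tool", "kwargs": {
  "rows": [
    [[0,0,0],[0,0,-0.15],0.5],
    [[0,0,0],[0,0,-0.1],0.5],
    [[0,0,0],[0,0,0],0.5]
  ]
}}

```text
clock: 13.68
position: [0.5099, -0.2884, 0.0963]
ee_rot: [0.0, 0.758, 0.652, 0.0]
contact_force: [-0.9, 0.1, 2.5]
width: 0.0069
gripper_force: 87.1
```

>>> {"fn": "drive_tool", "kwargs": {
  "rows": [
    [[0,0,0],[0,0,0],2],
    [[0,0,0],[0,0,0],3.5],
    [[0,0,0],[0,0,0],4],
    [[0,0,0],[0,0,2],4],
    [[0,0,0],[0,0,5],4],
    [[0,0,0],[0,0,5],4],
    [[0,0,0],[0,0,5],4]
  ]
}}

```text
clock: 14.55
position: [0.5097, -0.2882, 0.2673]
ee_rot: [0.0, 0.758, 0.652, 0.0]
contact_force: [0.2, 0.3, 0.8]
width: 0.04
gripper_force: 0.0
```

Run:
```python
from h import *
eyes.get_image('wrist')
s=manip.get_state();print(s['clock'],s['position'],2*np.arctan2(s['ee_rot'][2],s['ee_rot'][1]))
c=eyes.get_calibration('wrist');im=snap('wrist','w7.png')
# compare with the first view: warp at-rest pic w2 region vs expectation: collar brightness centroid around projected collar centre
p=proj('wrist',(.509,-.286,.045),c);print('proj collar',p)
hsv=cv2.cvtColor(im,cv2.COLOR_RGB2HSV);x,y=p.astype(int)
m=((hsv[...,1]<60)&(hsv[...,2]>110)).astype(np.uint8);k=np.zeros_like(m);cv2.rectangle(k,(x-25,y-25),(x+25,y+60),1,-1);m&=k
n,l,st,ct=cv2.connectedComponentsWithStats(m);
for i in range(1,n):
    if st[i,4]>40: print(st[i],ct[i])
for q in [(.5091+.017*.988,-.2861-.017*.153,.045),(.5091-.017*.988,-.2861+.017*.153,.045),(.5091-.023*.153,-.2861-.023*.988,.12)]:print(proj('wrist',q,c).round(1))
```

```text
14.6 [ 0.51253414 -0.29020411  0.27495617] 1.4205853056801958
proj collar [311.73314645 167.28093364]
[ 286  152   51   76 1504] [317.05917553 189.78656915]
[326.4 167.4]
[297.2 167.3]
[311.4 206.8]
```

>>> {"fn": "drive_tool", "kwargs": {
  "rows": [
    [[0,0,0.03],[-0.2,4,0],4],
    [[0,0,0.04],[-0.2,5,0],4],
    [[0,0,0.04],[0,5,0],4],
    [[0,0,0.04],[0,5,0],4],
    [[0,0,0.04],[0,5,0],4],
    [[0,0,0.04],[0,5,0],4],
    [[0,0,0.04],[0,5,0],4],
    [[0,0,0.02],[0,2,0],4]
  ]
}}

```text
clock: 15.65
position: [0.505, 0.0743, 0.2649]
ee_rot: [-0.001, 0.655, 0.756, -0.0]
contact_force: [-0.5, -0.1, -0.0]
width: 0.04
gripper_force: 0.0
```

>>> {"fn": "drive_tool", "kwargs": {
  "rows": [
    [[0,0,0],[0,0,0],4],
    [[0,0,0],[0,0,0],4],
    [[0,0,0],[0,0,0],4]
  ]
}}

```text
clock: 16.02
position: [0.5059, 0.0706, 0.2656]
ee_rot: [0.0, 0.657, 0.754, -0.0]
contact_force: [0.2, -0.1, 0.2]
width: 0.0401
gripper_force: 0.0
```

Run:
```python
from h import *
eyes.get_image('wrist')
s=manip.get_state();print(s['clock'],s['position'],2*np.arctan2(s['ee_rot'][2],s['ee_rot'][1]))
c=eyes.get_calibration('wrist');im=snap('wrist','w8.png')
print('pred handle ends',[proj('wrist',P,c).round(1) for P in [(.5026,.1342,.111),(.5121,.0687,.111),(.5077,.1787,.088)]])
g=cv2.cvtColor(im,cv2.COLOR_RGB2GRAY)
p=proj('wrist',(.5074,.1015,.111),c).astype(int)
for r in range(p[1]-45,p[1]+46,9): print(r,g[r,p[0]-24:p[0]+25:2])
w5={'camera_matrix':c['camera_matrix'],'view':np.load('w5v.npy')}
for q in[(317,150),(319,190)]:print(atz('wrist',q,.111,w5))
```

```text
16.075 [0.50591671 0.07055742 0.2656877 ] 1.7086982504022594
pred handle ends [array([323.9, 118.2]), array([323.9, 190.8]), array([336.1,  67.5])]
110 [178 178 180 180 178 178 177 176 175 176 178 209 221 215 186 179 178 179
 179 178 176 175 174 175 175]
119 [179 180 178 178 176 176 176 177 170 170 153 195 210 213 191 206 211 178
 179 178 177 176 176 176 175]
128 [179 178 176 176 177 178 173 145 123 119 150 199 217 219 199 159 177 176
 174 175 177 176 177 175 175]
137 [177 176 175 174 175 176 175 130 122 120 158 213 234 233 213 166 175 176
 175 175 173 174 173 174 176]
146 [178 178 178 178 178 176 175 128 122 121 157 212 233 233 213 165 175 174
 174 174 172 170 172 172 174]
155 [175 174 174 174 175 174 167 122 123 119 153 211 232 233 213 164 173 173
 173 172 173 172 172 172 172]
164 [174 173 172 171 171 171 163 119 121 121 150 208 230 232 214 163 170 170
 171 172 171 172 170 171 170]
173 [173 173 172 174 173 172 167 123 120 121 146 209 229 231 214 165 171 171
 171 168 169 168 169 170 171]
182 [172 173 173 172 172 172 171 126 119 130 147 206 229 231 215 174 171 170
 168 169 170 169 169 167 168]
191 [171 172 170 169 169 170 169 169 141 125 124 152 167 172 161 158 167 166
 165 165 163 164 165 164 164]
200 [141 158 191 214 213 207 203 207 204 211 214 214 212 210 215 216 214 208
 200 203 205 204 206 207 202]
[0.50290942 0.13690938 0.111     ]
[0.50815729 0.10062618 0.111     ]
```

>>> {"fn": "drive_tool", "kwargs": {
  "rows": [
    [[0,0,0],[0.2,3.1,-1],4],
    [[0,0,0],[0,0,-5],4],
    [[0,0,0],[0,0,-5],4],
    [[0,0,0],[0,0,-3.3],4],
    [[0,0,0],[0,0,-1.5],4],
    [[0,0,0],[0,0,0],4],
    [[0,0,0],[0,0,0],2.5]
  ],
  "force": 25
}}

```text
clock: 17.0
position: [0.5092, 0.1026, 0.1092]
ee_rot: [0.001, 0.656, 0.755, 0.001]
contact_force: [0.9, 0.5, 0.5]
width: 0.0253
gripper_force: 0.0
```

>>> {"fn": "drive_tool", "kwargs": {
  "rows": [
    [[0,0,0],[0,0,0],0.8],
    [[0,0,0],[0,0,0],0.8],
    [[0,0,0],[0,0,0],0.8],
    [[0,0,0],[0,0,0],0.8]
  ]
}}

```text
clock: 17.5
position: [0.5065, 0.1023, 0.1091]
ee_rot: [-0.0, 0.656, 0.755, -0.001]
contact_force: [-4.4, -1.3, 5.6]
width: 0.0088
gripper_force: 24.5
```

```bash
python3 -c "
import numpy as np
t=np.arange(0,1.61,.1);h=-15.6*np.cos(t)+3.6*np.sin(t);z=15.6*np.sin(t)+3.6*np.cos(t)
for i in range(16):print(round(t[i+1],1),np.round([.99*(h[i+1]-h[i]),.1425*(h[i+1]-h[i]),z[i+1]-z[i]],2), 'cum',np.round([.99*(h[i+1]-h[0]),.1425*(h[i+1]-h[0]),z[i+1]-z[0]],2))"
```

```text
0.1 [0.43 0.06 1.54] cum [0.43 0.06 1.54]
0.2 [0.58 0.08 1.49] cum [1.02 0.15 3.03]
0.3 [0.73 0.1  1.42] cum [1.74 0.25 4.45]
0.4 [0.86 0.12 1.34] cum [2.61 0.38 5.79]
0.5 [0.99 0.14 1.25] cum [3.6  0.52 7.04]
0.6 [1.11 0.16 1.14] cum [4.71 0.68 8.18]
0.7 [1.22 0.18 1.02] cum [5.93 0.85 9.2 ]
0.8 [1.31 0.19 0.9 ] cum [ 7.24  1.04 10.1 ]
0.9 [1.39 0.2  0.76] cum [ 8.64  1.24 10.86]
1.0 [1.46 0.21 0.61] cum [10.1   1.45 11.47]
1.1 [1.52 0.22 0.46] cum [11.61  1.67 11.94]
1.2 [1.55 0.22 0.31] cum [13.17  1.9  12.24]
1.3 [1.58 0.23 0.15] cum [14.75  2.12 12.39]
1.4 [ 1.58  0.23 -0.01] cum [16.33  2.35 12.38]
1.5 [ 1.58  0.23 -0.17] cum [17.91  2.58 12.22]
1.6 [ 1.55  0.22 -0.33] cum [19.46  2.8  11.89]
```

Begin with 0.3 rad, then check that the lid follows.

>>> {"fn": "drive_tool", "kwargs": {
  "rows": [
    [[0,0,0],[0.2,0.03,0.8],0.5],
    [[0,0,0],[0.23,0.03,0.74],0.5],
    [[0,0,0],[0.29,0.04,0.75],0.5],
    [[0,0,0],[0.29,0.04,0.74],0.5],
    [[0,0,0],[0.36,0.05,0.71],0.5],
    [[0,0,0],[0.37,0.05,0.71],0.5],
    [[0,0,0],[0,0,0],0.5]
  ],
  "force": 30
}}

```text
clock: 18.38
position: [0.5228, 0.1047, 0.153]
ee_rot: [-0.002, 0.656, 0.755, -0.002]
contact_force: [-8.6, -2.5, 3.2]
width: 0.0083
gripper_force: 29.8
```

>>> {"fn": "drive_tool", "kwargs": {
  "rows": [
    [[0,0,0],[0.86,0.12,1.34],0.5],
    [[0,0,0],[0.99,0.14,1.25],0.5],
    [[0,0,0],[1.11,0.16,1.14],0.5],
    [[0,0,0],[1.22,0.18,1.02],0.5],
    [[0,0,0],[1.31,0.19,0.9],0.5],
    [[0,0,0],[0,0,0],0.5]
  ]
}}

```text
clock: 19.12
position: [0.5784, 0.113, 0.213]
ee_rot: [-0.001, 0.656, 0.755, -0.001]
contact_force: [-11.0, -2.7, 16.6]
width: 0.0087
gripper_force: 30.7
```

>>> {"fn": "drive_tool", "kwargs": {
  "rows": [
    [[0,0,0],[1.24,0.2,1.0],0.5],
    [[0,0,0],[1.46,0.21,0.61],0.5],
    [[0,0,0],[1.52,0.22,0.46],0.5],
    [[0,0,0],[0,0,0],0.5]
  ]
}}

```text
clock: 19.62
position: [0.6248, 0.1199, 0.2329]
ee_rot: [0.002, 0.656, 0.755, 0.003]
contact_force: [-1.4, -0.4, 6.5]
width: 0.0085
gripper_force: 30.3
```

>>> {"fn": "drive_tool", "kwargs": {
  "rows": [
    [[0,0,0],[1.55,0.22,0.36],0.5],
    [[0,0,0],[1.58,0.23,0.2],0.5],
    [[0,0,0],[0,0,0],0.5]
  ]
}}

```text
clock: 20.0
position: [0.6566, 0.1246, 0.2376]
ee_rot: [0.002, 0.656, 0.755, 0.003]
contact_force: [1.1, 0.6, 4.7]
width: 0.0088
gripper_force: 30.4
```

>>> {"fn": "drive_tool", "kwargs": {
  "rows": [
    [[0,0,0],[1.58,0.23,0],0.5],
    [[0,0,0],[1.58,0.23,-0.15],0.5],
    [[0,0,0],[1.2,0.17,-0.2],0.5],
    [[0,0,0],[0,0,0],0.5]
  ]
}}

```text
clock: 20.5
position: [0.6997, 0.1309, 0.2324]
ee_rot: [0.001, 0.656, 0.755, 0.002]
contact_force: [2.5, 1.6, 2.4]
width: 0.0084
gripper_force: 30.5
```

>>> {"fn": "drive_tool", "kwargs": {
  "rows": [
    [[0,0,0],[0,0,0],1.6],
    [[0,0,0],[0,0,0],1.8],
    [[0,0,0],[0,0,0],1.8],
    [[0,0,0],[0,0,1],1.8],
    [[0,0,0],[0,0,2],1.8],
    [[0,0,0],[0,0,3],1.8],
    [[0,0,0],[0,0,4],1.8],
    [[0,0,0],[0,0,0],1.8]
  ]
}}

```text
clock: 21.5
position: [0.6988, 0.1301, 0.3369]
ee_rot: [0.003, 0.656, 0.755, 0.003]
contact_force: [-0.6, 0.5, -0.6]
width: 0.0179
gripper_force: 0.0
```

>>> {"fn": "drive_tool", "kwargs": {
  "rows": [
    [[0,0,0],[-3,0,1],1.8],
    [[0,0,-0.04],[-4,-3,0],1.8],
    [[0,0,-0.05],[-4,-5,0],1.8],
    [[0,0,-0.05],[-4,-5,0],1.8],
    [[0,0,-0.05],[-3,-5,0],1.8],
    [[0,0,-0.05],[-2,-5,0],1.8],
    [[0,0,-0.05],[0,-5,0],1.8],
    [[0,0,0],[0,-5,0],1.8]
  ]
}}

```text
clock: 22.5
position: [0.4983, -0.1989, 0.3415]
ee_rot: [-0.0, 0.758, 0.652, 0.0]
contact_force: [0.3, 0.4, 0.5]
width: 0.0182
gripper_force: 0.0
```

>>> {"fn": "drive_tool", "kwargs": {
  "rows": [
    [[0,0,0],[0,-5,-2],1.8],
    [[0,0,0],[0,-5,-3],1.8],
    [[0,0,0],[0,0,0],1.8],
    [[0,0,0],[0,0,0],1.8]
  ]
}}

```text
clock: 23.0
position: [0.4989, -0.2971, 0.2912]
ee_rot: [-0.001, 0.758, 0.652, 0.0]
contact_force: [-0.5, 0.2, -0.2]
width: 0.0181
gripper_force: 0.0
```

Run:
```python
from h import *
eyes.get_image('wrist')
c=eyes.get_calibration('wrist');w=snap('wrist','w9.png');s=snap('scene','s9.png');t=snap('top','t9.png')
st=manip.get_state();print(st['clock'],st['position'])
x,y=proj('wrist',(.519,-.219,.04),c).astype(int);print(x,y)
xs,ys=proj('scene',(.51,-.27,.07)).astype(int);xb,yb=proj('scene',(.58,.15,.12)).astype(int)
o=np.zeros((600,800,3),np.uint8)
def put(im,x,y,w,h,k,X,Y):
    x0=min(max(0,x-w//2),640-w);y0=min(max(0,y-h//2),400-h)
    a=cv2.resize(im[y0:y0+h,x0:x0+w],None,fx=k,fy=k,interpolation=cv2.INTER_CUBIC)[:,:,::-1];o[Y:Y+h*k,X:X+w*k]=a
put(w,x,y,130,200,3,0,0);put(s,xs,ys,80,60,5,395,0);put(s,xb,yb,130,95,3,395,305)
cv2.imwrite('pics/c9.png',o)
```

```text
23.2 [ 0.49958384 -0.29649921  0.29274354]
324 99
```

View pics/c9.png

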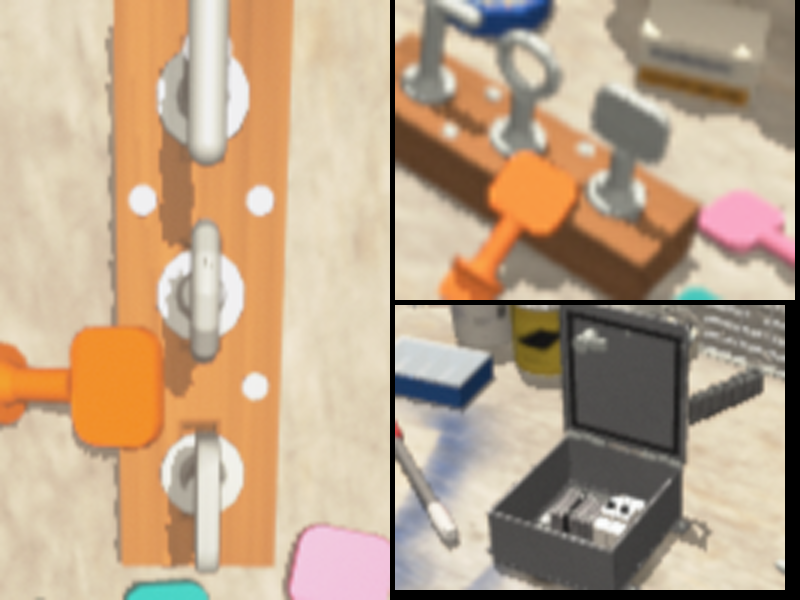

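The last picture shows the paddle key upright on its collar in its slot (wrist crop (202,475)), the tee and ring keys in place, and the lid standing upright. An orange look-alike now leans on the rack's edge at (115,385), clear of the paddle key. I'll check from saved pictures when the loose look-alikes moved, then hand in.

Run:
```python
from h import *
for f in('s0','s4','s9'):
    h=cv2.cvtColor(cv2.imread(f'pics/{f}.png'),cv2.COLOR_BGR2HSV)[225:330,320:470]
    for n,(a,b) in dict(orange=(5,13),turq=(80,95),pink=(155,175)).items():
        m=((h[...,0]>=a)&(h[...,0]<=b)&(h[...,1]>(200 if n=='orange' else 90))&(h[...,2]>120)).astype(np.uint8)
        k,l,s,c=cv2.connectedComponentsWithStats(m);print(f,n,[(c[i]+[320,225]).round().tolist() for i in range(1,k) if s[i,4]>30])
print(manip.get_state()['contact_force'].round(1)); print(job.sign_off())
```

```text
s0 orange []
s0 turq [[406.0, 288.0], [399.0, 307.0]]
s0 pink [[434.0, 286.0]]
s4 orange []
s4 turq [[418.0, 291.0], [408.0, 302.0]]
s4 pink [[436.0, 277.0]]
s9 orange []
s9 turq [[417.0, 289.0], [405.0, 301.0]]
s9 pink [[436.0, 277.0]]
[-0.2  0.4  0.5]
the job is handed in; nothing more can be done
None
```

I handed the job in: the fastener is open (about 1.4 rad), the paddle key is back upright on its collar in its rack slot, the lid stands at about 1.6 rad, and the tee and ring keys are in place, but the loose look-alike keys shifted during the run (turquoise and pink within about 5 s, cause not established; one orange key now leans on the rack's edge, clear of the paddle key).

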